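# Kit one hinge set into the workpiece carrier

## Task

Kit one hinge set in the yellow carrier: put the long arm, the square block, the flanged pin and the bored bushing each fully down in the nest shaped for it, the right way up as they lie now: the arm in the long slot, the block in the square recess, the pin standing on its flange in the round recess, the bushing over the post. The short arm and the blank without a bore do not belong to the set: leave them where they lie.

Things in the scene. Friction and masses are not known exactly. Their poses are not given: they have to be found in the camera images.
- long_arm: Long hinge arm: solid aluminium bar 70 x 22 x 26 mm high, a dark hole and groove on top, about 0.11 kg. Origin: centre of its underside; x along its 70 mm length, z up. Either end may lead in its nest.
- short_arm: Look-alike, to be left: the same bar but only 46 mm long (46 x 22 x 26 mm). Origin: centre of its underside; x along its length, z up.
- block: Mounting block: aluminium, 42 x 42 x 26 mm high, four dark screw holes on top, about 0.12 kg. Origin: centre of its underside; x and y along its sides, z up.
- pin: Flanged steel pin standing upright: flange 40 mm in diameter and 8 mm thick at the bottom, above it a stem 22 mm in diameter up to 45 mm, about 0.15 kg. Origin: centre of its underside, z up.
- bushing: Steel bushing: ring 44 mm outside, with a through bore of 25 mm, 28 mm high, about 0.22 kg. Origin: centre of its underside, z up.
- blank: Look-alike, to be left: solid steel disc 44 mm in diameter, 28 mm high, without a bore. Origin: centre of its underside, z up.
- nest_arm: Yellow insert 96 x 84 x 12 mm, one of four fixed 2 by 2 in the yellow tray (100 mm apart along x, 88 along y; places vary). For the long arm: a slot 82 x 34 mm (long side along x) with a grey floor. Origin: centre of its underside, 6 mm above the table; x along the 96 mm side. Insert tops and tray rim: 18 mm above the table. The slot's floor is 5 mm above the origin (7 mm deep).
- nest_block: Yellow insert 96 x 84 x 12 mm, one of four fixed 2 by 2 in the yellow tray (100 mm apart along x, 88 along y; places vary). For the block: a square recess 54 x 54 mm with a grey floor, sides along x and y. Origin: centre of its underside, 6 mm above the table; x along the 96 mm side. Insert tops and tray rim: 18 mm above the table. The floor is 5 mm above the origin (7 mm deep).
- nest_pin: Yellow insert 96 x 84 x 12 mm, one of four fixed 2 by 2 in the yellow tray (100 mm apart along x, 88 along y; places vary). For the pin: a round recess 52 mm in diameter with a grey floor. Origin: centre of its underside, 6 mm above the table; x along the 96 mm side. Insert tops and tray rim: 18 mm above the table. The floor is 5 mm above the origin (7 mm deep).
- nest_bushing: Yellow insert 96 x 84 x 12 mm, one of four fixed 2 by 2 in the yellow tray (100 mm apart along x, 88 along y; places vary). For the bushing: no recess but a central grey post 16 mm in diameter; the bushing goes over it onto the top face. Origin: centre of its underside, 6 mm above the table; x along the 96 mm side. Insert tops and tray rim: 18 mm above the table. Post tip: 28 mm above the origin.
Things that resemble listed ones, but are neither listed nor needed, are in the scene too. Leave any orange or pink look-alike of the bushing alone.

How it is judged:
At the end, for the whole second after the job is handed in: Long arm, block and pin rest on the floors of their own nests and the bushing on its nest's top face over the post: each centred within 10 mm, not more than 4 mm above its seat, within 0.12 rad of upright, at rest; short arm and blank are within 30 mm of where they lay (horizontal distance between long_arm and nest_arm below 0.01 m and z of long_arm in the frame of nest_arm below 0.009 m and angle between each of long_arm, block, pin, bushing's own z axis and vertical below 0.12 rad and linear speed of each of long_arm, block, pin, bushing below 0.02 m/s and horizontal distance between block and nest_block below 0.01 m and z of block in the frame of nest_block below 0.009 m and horizontal distance between pin and nest_pin below 0.01 m and z of pin in the frame of nest_pin below 0.009 m and horizontal distance between bushing and nest_bushing below 0.01 m and z of bushing in the frame of nest_bushing below 0.016 m and distance of each of short_arm, blank from where it was at the start of the episode below 0.03 m); the robot touches nothing.
It fails at once if the short arm or the blank is moved by more than 30 mm (distance of any of short_arm, blank from where it was at the start of the episode above 0.03 m).
It also fails if it takes over 106 s, if anything falls off the work surface, if the arm or the gripper's body presses on something with over 40 N, if the wrist force passes 120 N, or if a joint passes its speed limit or range.

## Robot

A 6-joint arm with a two-finger parallel gripper is mounted at the origin on the work surface. World frame = base frame: x ahead of the robot, y to its left, z up, the work surface at z = 0. Lengths are in m, angles in rad, forces in N, time in s.
With the tool pointing down it reaches from about 0.325 to 0.85 m from the base axis. Payload 15.5 kg.
Tool frame: the origin (TCP) lies midway between the tips of the shut fingers; the grasp point (between the pads) lies 19 mm behind it (ctrl.pinch_z is the distance from the TCP to the grasp point, in m); z points along the fingers, y is the line along which they close (so a half turn about z gives the same grasp; the last joint's range is limited). The gripper opens to 91 mm and grips with 3 to 60 N. Pads are 32 mm wide; open, the fingers measure 118 mm over their backs; the gripper's body (76 mm by 178 mm) begins 60 mm behind the grasp point.
Start: joints at [1.06, 0.494, 1.345, -0, 1.302, -0.096], TCP at [0.252, 0.572, 0.214] pointing down, gripper open.
Joint ranges: [-2.91, 2.91], [-0.82, 2.16], [0.22, 2.67], [-1.22, 4.37], [0.12, 2.79], [-3.08, 3.08]. Speed limits (rad/s): [1.89, 1.89, 2.57, 3.01, 3.01, 3.01].

## Interface

Orientations are given as a rotation vector (axis times angle).
In Python, from station import ctrl, imaging, finish_job gives the robot as it stands. The module is installed in compiled form; this text tells all that it offers.
- The arm moves only by the tool play_rows, never from a script. Its argument "rows" is a list of rows, each a list of 3 entries, a list of its own where there are three numbers: the shift along the tool's x, y, z in cm, then the turn, a rotation vector about the tool's x, y, z in rad, then the opening, from 0 (shut) to 1 (fully open). A call has 1 to 10 rows; each row is the pose to reach, as a shift and turn from the pose commanded when the call began, along the tool's axes at that moment; what a row does not reach only later rows make up. A row lasts 1/8 s, in which the tool goes at most 62.5 mm and 10.7 degrees, less where a joint would pass 70% of its speed; a pose out of reach is approached as far as the arm can. A call with a gripper value outside its range is refused whole. The fingers move at their own pace and stop on an object; the grip force is fixed at half the most. Time passes only in rows, so rows that repeat a pose let the fingers close. It gives the time, the measured TCP pose, the force, the opening and the grip force at its end, in the units of the state.
- ctrl.read_state(): the state, without advancing time (a new reading comes with each control period).
- imaging.read_camera(name): name is "scene" or "top" or "wrist"; returns a dict with "img" (400x640x3 uint8, blue, green, red), "mtx" (3x3 intrinsics, pixels), "D" ([k1, k2, p1, p2, k3] as OpenCV has them; the pictures are not rectified), "rvec" (rotation vector, rad) and "tvec" (3), from world to camera coordinates, as OpenCV has them; the wrist camera has in their place "tool_from_camera" (4x4, takes a point from camera to tool coordinates, whose origin is the TCP and whose axes are the flange's). Camera axes: x right, y down, z forward; pixel columns grow to the right and rows downward; lengths in m; the calibration is good to about 2 mm. A picture is of the moment at which its call begins: read the wrist's pose just before it. There is no depth.
- finish_job(): hands the job in; it is judged then, once.
The state is a dict: "time_s": time; "qpos": joint angles; "joint_velocities": joint speeds; "effort": joint torques, N m; "position": TCP position; "eef_rot": TCP orientation; "wrist_force": force on the tool from outside, world axes, zero at the start; "moment": the same for the moment, N m; "grip_width": finger opening in m; "grasp_force": force on a finger pad.
Only numpy, scipy, OpenCV 4.12 (cv2) and the standard library are available. Lean on these libraries where they do the work, as an engineer would, in place of code of your own. Each camera call takes 0.05 s, during which the arm holds its last target. There are 200 camera calls.

## Working session

There is one attempt and no reset: what is moved stays moved. The work goes in short steps, Python scripts to look and compute and a tool call to move; the robot and the scene stay as the last step left them, time stands still between calls to the robot, and variables do not carry over. Pictures are saved under pics/ and viewed, at most 14 in all, crops included, and the job is handed in when it is done.

Besides the shell and the picture viewer there is one more tool, called after "Emit:" as name(argument=value, ...), one argument or row to a line, values as JSON. play_rows: Moves the arm, as the interface text tells. Its arguments: {"type":"object","properties":{"rows":{"type":"array"}},"required":["rows"]}

```bash
mkdir -p pics; cat > h.py <<'E'
import numpy as np, cv2
from station import ctrl, imaging, finish_job
R=lambda v: cv2.Rodrigues(np.array(v,float))[0]
def snap(name,f):
    s=ctrl.read_state(); c=imaging.read_camera(name); cv2.imwrite('pics/'+f,c['img'])
    if name=='wrist':
        T=np.eye(4);T[:3,:3]=R(s['eef_rot']);T[:3,3]=s['position'];M=T@np.array(c['tool_from_camera'])
        Rc,o=M[:3,:3],M[:3,3]
    else:
        Rw=R(c['rvec']);Rc=Rw.T;o=-Rw.T@np.array(c['tvec']).ravel()
    np.savez('pics/'+f+'.npz',K=c['mtx'],D=c['D'],Rc=Rc,o=o)
    return c
def px2w(f,uv,z):
    d=np.load('pics/'+f+'.npz'); uv=np.array(uv,float).reshape(-1,1,2)
    n=cv2.undistortPoints(uv,d['K'],d['D']).reshape(-1,2)
    r=np.c_[n,np.ones(len(n))]@d['Rc'].T
    z=np.broadcast_to(z,len(n))
    return d['o']+r*((z-d['o'][2])/r[:,2])[:,None]
def w2px(f,P):
    d=np.load('pics/'+f+'.npz'); Rw=d['Rc'].T
    return cv2.projectPoints(np.array(P,float).reshape(-1,1,3),cv2.Rodrigues(Rw)[0],-Rw@d['o'],d['K'],d['D'])[0].reshape(-1,2)
E
python3 - <<'E'
from h import *
snap('top','top0.png');snap('scene','scene0.png')
s=ctrl.read_state();print(s['time_s'],s['position'],s['eef_rot'],R(s['eef_rot']).round(3),s['grip_width'],ctrl.pinch_z)
for f in('top0.png','scene0.png'):
    d=np.load('pics/'+f+'.npz');print(d['o'],d['Rc'][:,2],d['K'][0])
E
```

```text
0.1 [0.25170435 0.57170523 0.21338975] [-6.46805995e-01 -3.07394997e+00  1.68172018e-03] [[-0.915  0.403 -0.001]
 [ 0.403  0.915 -0.001]
 [ 0.    -0.001 -1.   ]] 0.0909906124065047 0.0188
[ 0.2738246  -0.04374257  0.97375926] [ 0.22800005  0.0152626  -0.97354149] [375.48939852   0.         323.64643896]
[ 1.16059136 -0.50735415  0.8454036 ] [-0.5926816   0.4100998  -0.69321474] [518.25477705   0.         321.78814278]
```

View pics/top0.png

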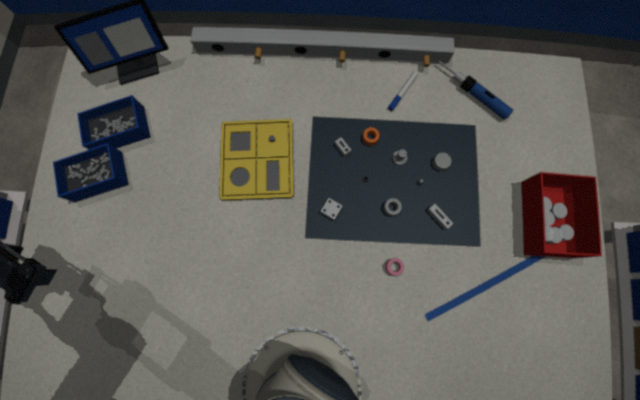

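View pics/scene0.png

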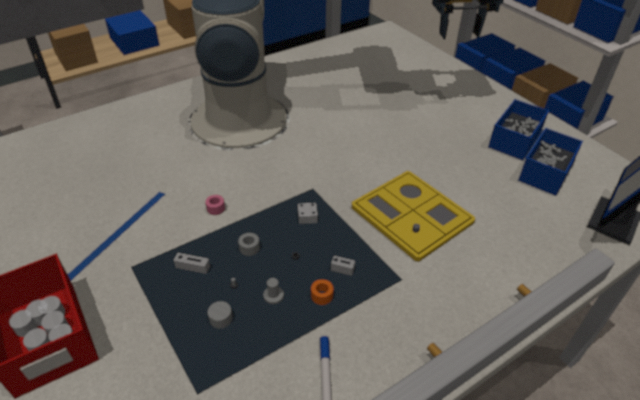

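Top view (image up = +x, left = +y):
- The tray is at (257,160). Its square recess is upper left (240,141), the post upper right (272,139), the round recess lower left (239,177) and the long slot lower right (273,175).
- On the mat, the short bar is at (343,146) and the long bar at (440,216). The block is at (331,208) and the pin at (400,157).
- The bored grey ring at (393,206) is the bushing. The solid disc at (443,161) is the blank.
- The orange (371,135) and pink (395,267) rings are decoys.

I'll confirm in an enlarged crop.

```bash
python3 - <<'E'
from h import *
im=cv2.imread('pics/top0.png')
a=cv2.resize(im[115:245,305:485],None,fx=4.4,fy=4.4,interpolation=cv2.INTER_CUBIC);cv2.imwrite('pics/c1.png',a)
b=cv2.resize(im[112:208,212:302],None,fx=6,fy=6,interpolation=cv2.INTER_CUBIC);cv2.imwrite('pics/c2.png',b)
E
```

```text
(no output)
```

View pics/c1.png

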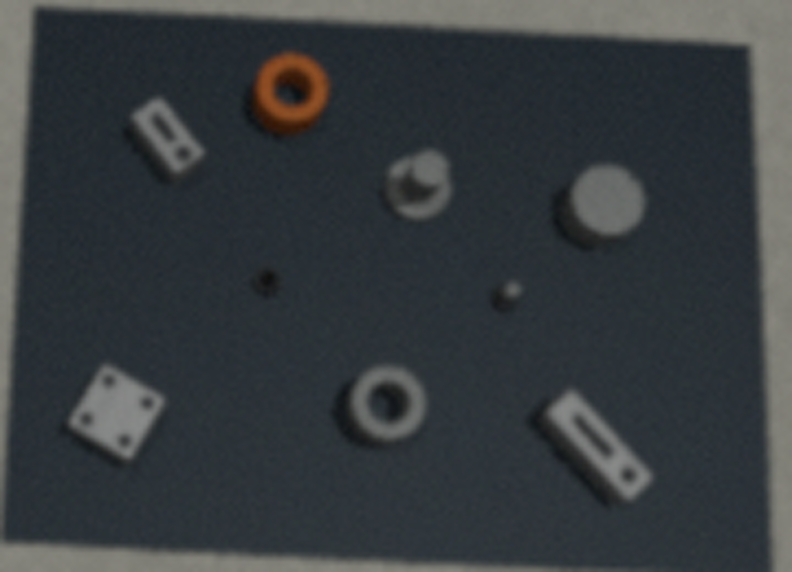

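View pics/c2.png

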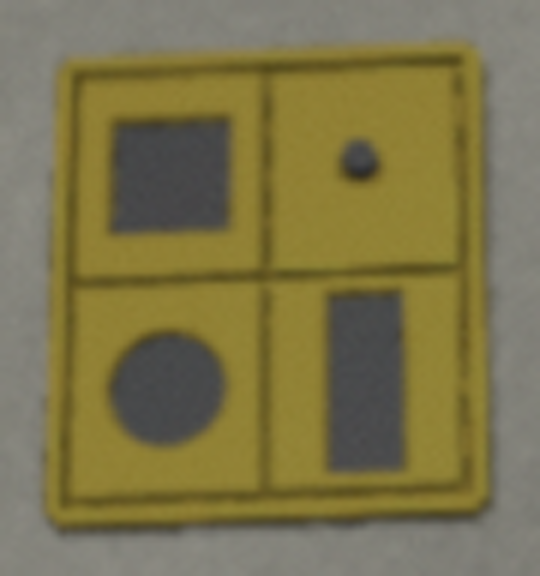

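The crops confirm the set. Bored grey ring = bushing, solid disc = blank (left), the longer bar with the long groove = long arm, the short bar at upper left stays.

```bash
python3 - <<'E'
from h import *
from scipy.optimize import least_squares
f='top0.png'
A=lambda p:(np.array(p,float)+.5)/4.4-.5+[305,115]
B=lambda p:(np.array(p,float)+.5)/6-.5+[212,112]
la=px2w(f,A([(573,390),(652,478),(632,502),(546,413)]),.026)[:,:2]
print('long',la.mean(0),np.linalg.norm(np.roll(la,-1,0)-la,axis=1),np.degrees(np.arctan2(*(la[0]-la[1])[::-1])))
b=px2w(f,A([(109,365),(165,402),(127,462),(69,422)]),.026)[:,:2]
print('block',b.mean(0),np.linalg.norm(np.roll(b,-1,0)-b,axis=1),np.degrees([np.arctan2(*(b[i]-b[i+1])[::-1]) for i in (0,1)]))
print('pin top',px2w(f,A([(431,166)]),.045),'flange',px2w(f,A([(419,187)]),.006))
print('bush',px2w(f,A([(388,403),(350,403),(427,403)]),.028))
print('blank',px2w(f,A([(608,201)]),.028),'orange',px2w(f,A([(292,92)]),.028),'short',px2w(f,A([(168,135)]),.026))
print('small',px2w(f,A([(267,282),(509,292)]),.01))
# tray: corners of insert field TL TR BL BR, cross
uv=B([(75,72),(462,62),(70,498),(468,488),(266,272)]);w=px2w(f,uv,.018)[:,:2];print(w)
sx,sy=.098,.086
m=np.array([(sx,sy),(sx,-sy),(-sx,sy),(-sx,-sy),(0,0)])
def T(p,m):c,s=np.cos(p[2]),np.sin(p[2]);return m@np.array([[c,s],[-s,c]])+p[:2]
r=least_squares(lambda p:(T(p,m)-w).ravel(),[.5,.2,0]);print(r.x,np.degrees(r.x[2]),r.fun.round(4))
print(T(r.x,np.array([(.05,.044),(.05,-.044),(-.05,.044),(-.05,-.044)])))
print('direct blk',px2w(f,B([(171,176)]),.014),'post',px2w(f,B([(360,160)]),.034),'rnd',px2w(f,B([(168,388)]),.014),'slot',px2w(f,B([(366,380)]),.014))
E
```

```text
long [ 0.43573782 -0.33395538] [0.0679216  0.01894868 0.07080222 0.02173737] 42.574047627684514
block [ 0.44166305 -0.05128364] [0.03931085 0.04169829 0.0409484  0.04107942] [ 58.79461007 -29.5049132 ]
pin top [[ 0.59533844 -0.23001559  0.045     ]] flange [[ 0.59483556 -0.23039848  0.006     ]]
bush [[ 0.45465619 -0.20845888  0.028     ]
 [ 0.45358473 -0.18625059  0.028     ]
 [ 0.45575326 -0.23130002  0.028     ]]
blank [[ 0.58479152 -0.34103085  0.028     ]] orange [[ 0.64429836 -0.14845174  0.028     ]] short [[ 0.61347047 -0.07405358  0.026     ]]
small [[ 0.5286778  -0.13778509  0.01      ]
 [ 0.52980736 -0.28453854  0.01      ]]
[[0.66423586 0.25397054]
 [0.67678076 0.07638295]
 [0.46529759 0.23321928]
 [0.47850243 0.05923882]
 [0.57239049 0.1565439 ]]
[0.57144142 0.1558711  0.08550597] 4.8991309275134824 [-0.0025 -0.004  -0.0004  0.0022  0.0012 -0.      0.0026  0.0026 -0.0009
 -0.0007]
[[0.61750107 0.20398044]
 [0.62501643 0.11630194]
 [0.51786642 0.19544026]
 [0.52538177 0.10776176]]
direct blk [[0.61716501 0.20510401 0.014     ]] post [[0.62130333 0.11622711 0.034     ]] rnd [[0.5179389  0.19604255 0.014     ]] slot [[0.52585804 0.10828445 0.014     ]]
```

```bash
cat >> h.py <<'E'
def plan(*ts):
    s=ctrl.read_state(); R0=R(s['eef_rot']);p0=np.array(s['position']);pv=p0;py=None
    print('t',round(s['time_s'],2),'p',p0.round(4),'yaw',np.degrees(np.arctan2(R0[1,0],R0[0,0])).round(1),'q',np.round(s['qpos'],2),'F',np.round(s['wrist_force'],1),'w',round(s['grip_width'],4),round(s['grasp_force'],1))
    for x,y,z,deg in ts:
        a=np.radians(deg);c,sn=np.cos(a),np.sin(a);Rt=np.array([[c,sn,0],[sn,-c,0],[0,0,-1]])
        t=np.array([x,y,z]);rv=cv2.Rodrigues(R0.T@Rt)[0].ravel()
        print('shift cm',(R0.T@(t-p0)*100).round(2).tolist(),'turn',rv.round(3).tolist(),'rows>=',round(np.linalg.norm(t-pv)/.0625,1),'turnrows',round(np.linalg.norm(rv)/.187,1));pv=t
E
python3 - <<'E'
from h import *
print(np.round(snap('wrist','w0.png')['tool_from_camera'],3))
plan((.52,.156,.30,95))
E
```

```text
[[-0.    -0.959 -0.284  0.081]
 [ 1.    -0.    -0.001  0.   ]
 [ 0.001 -0.284  0.959 -0.171]
 [ 0.     0.     0.     1.   ]]
t 0.15 p [0.2517 0.5717 0.2135] yaw 156.2 q [ 1.06  0.49  1.35 -0.    1.3  -0.1 ] F [ 0.6 -0.8 -0.3] w 0.0911 0.0
shift cm [-41.31, -27.25, -8.63] turn [-0.001, 0.0, 1.069] rows>= 8.0 turnrows 5.7
```

Emit:
play_rows(
  rows=[
    [[-5,-3.5,-1.0],[0,0,0.13],1],
    [[-10,-7,-2],[0,0,0.26],1],
    [[-16,-10,-3],[0,0,0.4],1],
    [[-21,-14,-4],[0,0,0.53],1],
    [[-26,-17,-5],[0,0,0.67],1],
    [[-31,-20.5,-6],[0,0,0.8],1],
    [[-36,-24,-7],[0,0,0.94],1],
    [[-41.3,-27.2,-7],[0,0,1.07],1],
    [[-41.3,-27.2,-7],[0,0,1.07],1],
    [[-41.3,-27.2,-7],[0,0,1.07],1],
  ],
)

```text
time_s: 1.4
position: [0.5199, 0.1566, 0.2836]
eef_rot: [-2.123, -2.314, 0.001]
wrist_force: [-0.6, -0.3, 0.4]
grip_width: 0.0912
grasp_force: 0.0
```

```bash
python3 - <<'E'
from h import *
snap('wrist','w1.png')
plan((.45,-.208,.20,60))
E
```

```text
t 1.45 p [0.5196 0.1572 0.2837] yaw 95.0 q [0.18 0.31 1.45 0.   1.38 0.1 ] F [0.2 0.4 0.2] w 0.0911 0.0
shift cm [-35.78, -10.11, 8.37] turn [-0.001, 0.0, 0.611] rows>= 6.1 turnrows 3.3
```

View pics/w1.png

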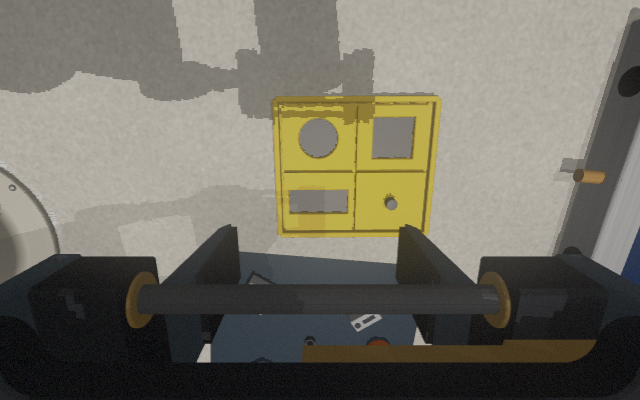

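The wrist view shows the tray with the round recess at (319,138), the square at (393,138), the slot at (318,201) and the post at (391,204).

```bash
python3 - <<'E'
from h import *
f='w1.png'
for n,p,z in [('rnd',(319,138),.015),('sq',(393.5,137.5),.015),('slot',(318.5,201.5),.015),('post tip',(391,201),.034),('post base',(391.5,207),.018),('cross',(356.5,171),.018)]: print(n,px2w(f,[p],z)[0].round(4))
t=px2w(f,[(289,190),(348,190),(289,213),(348,213)],.016);print(t.round(4), np.degrees(np.arctan2(*(t[1]-t[0])[1::-1])))
E
```

```text
rnd [0.5173 0.1974 0.015 ]
sq [0.6166 0.2066 0.015 ]
slot [0.5242 0.109  0.015 ]
post tip [0.6216 0.1237 0.034 ]
post base [0.6277 0.1107 0.018 ]
cross [0.5723 0.1577 0.018 ]
[[0.4816 0.1225 0.016 ]
 [0.5639 0.1296 0.016 ]
 [0.4837 0.0886 0.016 ]
 [0.5677 0.0959 0.016 ]] 4.925917668352084
```

```bash
python3 - <<'E'
from h import *
plan((.436,-.334,.15,42.6))
E
```

```text
t 1.45 p [0.5196 0.1572 0.2837] yaw 95.0 q [0.18 0.31 1.45 0.   1.38 0.1 ] F [0.2 0.4 0.2] w 0.0911 0.0
shift cm [-48.21, -12.59, 13.37] turn [-0.001, 0.0, 0.914] rows>= 8.3 turnrows 4.9
```

Emit:
play_rows(
  rows=[
    [[-5.4,-1.4,1],[0,0,0.1],1],
    [[-10.7,-2.8,2.5],[0,0,0.2],1],
    [[-16,-4.2,4],[0,0,0.3],1],
    [[-21.4,-5.6,5.5],[0,0,0.4],1],
    [[-26.8,-7,7],[0,0,0.5],1],
    [[-32,-8.4,8.5],[0,0,0.6],1],
    [[-37.5,-9.8,10],[0,0,0.7],1],
    [[-43,-11.2,11.5],[0,0,0.8],1],
    [[-48.2,-12.6,13.4],[0,0,0.914],1],
    [[-48.2,-12.6,13.4],[0,0,0.914],1],
  ],
)

```text
time_s: 2.7
position: [0.4356, -0.3359, 0.1486]
eef_rot: [-2.928, -1.136, 0.001]
wrist_force: [-0.0, 0.7, 0.8]
grip_width: 0.0911
grasp_force: 0.0
```

```bash
python3 - <<'E'
from h import *
snap('wrist','w2.png')
print(w2px('w2.png',[(.436,-.334,.026)]))
plan((.436,-.334,.009,42.6))
E
```

```text
[[317.38098149 194.29413082]]
t 2.75 p [ 0.436  -0.3342  0.1492] yaw 42.6 q [-0.76  0.46  1.61  0.    1.07  0.07] F [-0.   0.4 -0.2] w 0.0911 0.0
shift cm [0.01, 0.0, 14.02] turn [-0.001, -0.0, -0.001] rows>= 2.2 turnrows 0.0
```

View pics/w2.png

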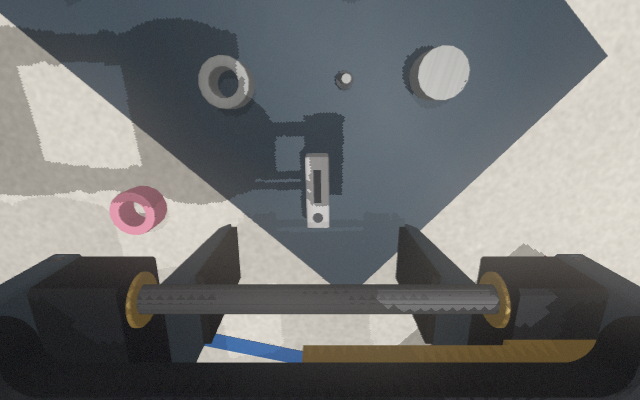

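The wrist view shows the long arm aligned with the tool, its top face spanning rows 153–228 and columns 305–329. The bored grey bushing is at (227,80) and the solid blank at (443,72).

```bash
python3 - <<'E'
from h import *
t=px2w('w2.png',[(305.5,153),(328,153),(329.5,227),(306.5,227)],.026);print(t.round(4),t.mean(0),np.linalg.norm(t[1]-t[2]),np.linalg.norm(t[1]-t[0]),np.degrees(np.arctan2(*(t[0]-t[3])[1::-1])))
print(px2w('w2.png',[(227,80)],.028))
E
```

```text
[[ 0.4574 -0.2999  0.026 ]
 [ 0.4711 -0.315   0.026 ]
 [ 0.4197 -0.3648  0.026 ]
 [ 0.4046 -0.3483  0.026 ]] [ 0.4381956  -0.33201577  0.026     ] 0.07163961984652581 0.020395941958075293 42.54119858381043
[[ 0.458831   -0.20965278  0.028     ]]
```

Emit:
play_rows(
  rows=[
    [[0.25,0,5],[0,0,0],1],
    [[0.25,0,10],[0,0,0],0.7],
    [[0.25,0,12.5],[0,0,0],0.6],
    [[0.25,0,13.9],[0,0,0],0.6],
    [[0.25,0,13.9],[0,0,0],0.4],
    [[0.25,0,13.9],[0,0,0],0],
    [[0.25,0,13.9],[0,0,0],0],
    [[0.25,0,13.9],[0,0,0],0],
    [[0.25,0,13.9],[0,0,0],0],
    [[0.25,0,13.9],[0,0,0],0],
  ],
)

```text
time_s: 4.0
position: [0.4381, -0.333, 0.0114]
eef_rot: [2.927, 1.14, 0.001]
wrist_force: [-0.6, 1.3, 7.8]
grip_width: 0.0218
grasp_force: 30.0
```

```bash
python3 - <<'E'
from h import *
plan((.438,-.332,.13,42.6),(.525,.1085,.13,4.9),(.525,.1085,.0215,4.9))
E
```

```text
t 4.0 p [ 0.4381 -0.333   0.0114] yaw 42.5 q [-0.76  0.67  1.72  0.    0.75  0.07] F [-0.6  1.3  7.8] w 0.0218 30.0
shift cm [0.06, -0.07, -11.86] turn [0.001, -0.0, -0.001] rows>= 1.9 turnrows 0.0
shift cm [36.25, -26.64, -11.87] turn [0.001, -0.0, 0.657] rows>= 7.2 turnrows 3.5
shift cm [36.25, -26.65, -1.02] turn [0.001, -0.0, 0.657] rows>= 1.7 turnrows 3.5
```

Emit:
play_rows(
  rows=[
    [[0,0,-5],[0,0,0],0],
    [[0.5,-0.3,-11],[0,0,0],0],
    [[5,-3.5,-12],[0,0,0.1],0],
    [[10,-7,-12],[0,0,0.2],0],
    [[15,-11,-12],[0,0,0.3],0],
    [[20,-14.7,-12],[0,0,0.4],0],
    [[25,-18.4,-12],[0,0,0.5],0],
    [[30,-22,-12],[0,0,0.6],0],
    [[34,-25,-12],[0,0,0.657],0],
    [[36.25,-26.65,-11.9],[0,0,0.657],0],
  ],
)

```text
time_s: 5.25
position: [0.5248, 0.1112, 0.1301]
eef_rot: [-3.138, -0.136, -0.001]
wrist_force: [0.0, -0.4, -0.5]
grip_width: 0.0217
grasp_force: 30.0
```

```bash
python3 - <<'E'
from h import *
snap('wrist','w3.png')
plan((.525,.1085,.08,4.9),(.525,.1085,.0225,4.9))
E
```

```text
t 5.3 p [0.5253 0.1131 0.1299] yaw 5.0 q [0.1  0.47 1.66 0.   1.01 1.58] F [-0.7  3.9 -1.7] w 0.0219 30.0
shift cm [-0.07, 0.46, 4.99] turn [-0.001, -0.001, 0.002] rows>= 0.8 turnrows 0.0
shift cm [-0.08, 0.47, 10.74] turn [-0.001, -0.001, 0.002] rows>= 0.9 turnrows 0.0
```

View pics/w3.png

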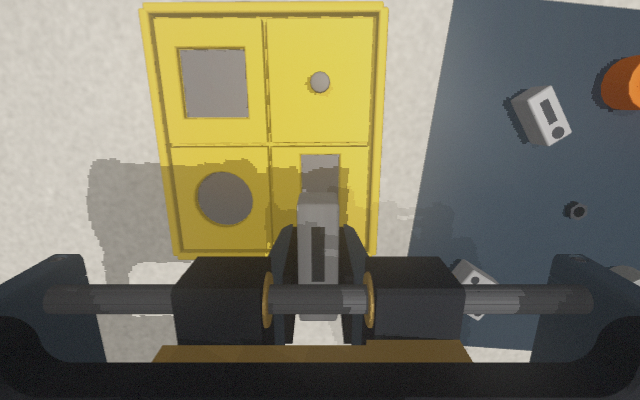

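The arm is held level between the pads; the slot shows ahead at (320,170) and the post at (319,82). The tool was still settling in this frame, so I'll lower and settle before measuring.

Emit:
play_rows(
  rows=[
    [[0,0,3],[0,0,0],0],
    [[0,0,6],[0,0,0],0],
    [[0,0,7.5],[0,0,0],0],
    [[0,0,7.5],[0,0,0],0],
    [[0,0,7.5],[0,0,0],0],
  ],
)

```text
time_s: 5.92
position: [0.5253, 0.1087, 0.0558]
eef_rot: [-3.139, -0.134, -0.002]
wrist_force: [1.0, -0.4, -0.3]
grip_width: 0.0217
grasp_force: 30.0
```

```bash
python3 - <<'E'
from h import *
snap('wrist','w4.png')
plan((.525,.1085,.0225,4.9))
E
```

```text
t 5.97 p [0.5253 0.1087 0.0559] yaw 4.9 q [ 0.09  0.58  1.73 -0.    0.83  1.58] F [ 0.3 -0.5 -1.3] w 0.0217 30.0
shift cm [-0.04, 0.02, 3.34] turn [-0.0, -0.001, 0.0] rows>= 0.5 turnrows 0.0
```

View pics/w4.png

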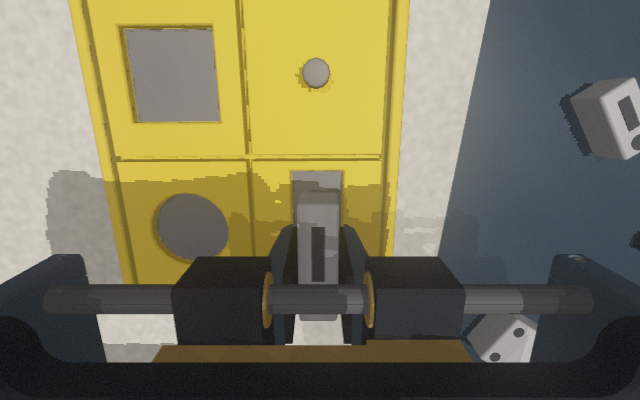

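Settled view: slot far edge (291–343,170), held arm's far end (299–337,193), post tip (316,72), square (120–220, 25–122).

```bash
python3 - <<'E'
from h import *
f='w4.png'
P=lambda p,z:px2w(f,p,z).round(4)
s=P([(291,170),(343,170)],.018);print('slot far',s,s.mean(0))
a=P([(299,193),(337,193)],.0705);print('arm far',a,a.mean(0))
print('post tip',P([(316,72)],.034)); q=P([(120,25),(213,25),(220,122),(133,122)],.018);print('sq',q,q.mean(0)); print('rnd',P([(192,228)],.014))
E
```

```text
slot far [[0.5642 0.13   0.018 ]
 [0.5671 0.0961 0.018 ]] [0.56565 0.11305 0.018  ]
arm far [[0.5633 0.1218 0.0705]
 [0.5649 0.1029 0.0705]] [0.5641  0.11235 0.0705 ]
post tip [[0.6237 0.1185 0.034 ]]
sq [[0.6408 0.2341 0.018 ]
 [0.6454 0.1804 0.018 ]
 [0.5909 0.1763 0.018 ]
 [0.5863 0.2308 0.018 ]] [0.61585 0.2054  0.018  ]
rnd [[0.5163 0.1972 0.014 ]]
```

Emit:
play_rows(
  rows=[
    [[-0.35,0,0.5],[0,0,0],0],
    [[-0.35,0,1.5],[0,0,0],0],
    [[-0.35,0,2.3],[0,0,0],0],
    [[-0.35,0,3.0],[0,0,0],0],
    [[-0.35,0,3.25],[0,0,0],0],
    [[-0.35,0,3.25],[0,0,0],0],
  ],
)

```text
time_s: 6.72
position: [0.5212, 0.1085, 0.0224]
eef_rot: [3.139, 0.135, -0.0]
wrist_force: [-0.4, 0.1, -1.4]
grip_width: 0.0217
grasp_force: 30.0
```

Emit:
play_rows(
  rows=[
    [[0,0,0],[0,0,0],0.45],
    [[0,0,0],[0,0,0],0.45],
    [[0,0,0],[0,0,0],0.45],
    [[0,0,-2],[0,0,0],0.5],
    [[0,0,-6],[0,0,0],0.7],
    [[0,0,-12],[0,0,0],1],
    [[0,0,-12],[0,0,0],1],
    [[0,0,-12],[0,0,0],1],
  ],
)

```text
time_s: 7.72
position: [0.521, 0.1084, 0.1423]
eef_rot: [3.139, 0.135, 0.0]
wrist_force: [0.8, -1.3, -0.0]
grip_width: 0.0828
grasp_force: 0.0
```

```bash
python3 - <<'E'
from h import *
snap('wrist','w5.png')
plan((.442,-.051,.14,59.7))
E
```

```text
t 7.78 p [0.5206 0.1084 0.1417] yaw 4.9 q [ 0.09  0.45  1.66 -0.    1.03  1.58] F [-0.2 -0.5 -0.1] w 0.0868 0.0
shift cm [-9.2, 15.21, 0.18] turn [-0.001, 0.001, -0.956] rows>= 2.8 turnrows 5.1
```

View pics/w5.png

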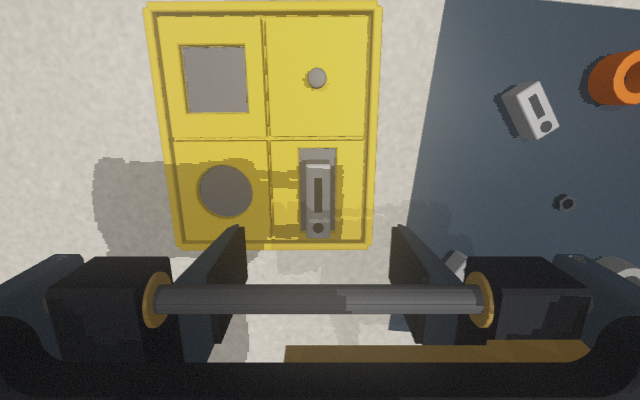

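The arm lies in the slot: its top runs from about row 163 to 237 and the slot from row 149 to about 238.

```bash
python3 - <<'E'
from h import *
f='w5.png'
P=lambda p,z:px2w(f,p,z).round(4)
t=P([(306,163),(330,163),(331,237),(305,237)],.037);print(t,t.mean(0));print(P([(318,149),(318,239)],.018))
print('post',P([(317,77)],.034));q=P([(180,46),(244,46),(247,113),(189,113)],.018);print('sq',q.mean(0));print(P([(225,191)],.014))
E
```

```text
[[0.5538 0.1218 0.037 ]
 [0.5555 0.1012 0.037 ]
 [0.4873 0.0937 0.037 ]
 [0.4852 0.1176 0.037 ]] [0.52045  0.108575 0.037   ]
[[0.5642 0.1123 0.018 ]
 [0.4762 0.1048 0.018 ]]
post [[0.6238 0.1183 0.034 ]]
sq [0.614925 0.2052   0.018   ]
[[0.5163 0.1975 0.014 ]]
```

Emit:
play_rows(
  rows=[
    [[-1.8,3,0],[0,0,-0.17],1],
    [[-3.6,6,0],[0,0,-0.34],1],
    [[-5.4,9,0],[0,0,-0.5],1],
    [[-7.2,12,0],[0,0,-0.67],1],
    [[-9.2,15.2,0],[0,0,-0.84],1],
    [[-9.2,15.2,0],[0,0,-0.956],1],
    [[-9.2,15.2,0],[0,0,-0.956],1],
    [[-9.2,15.2,0],[0,0,-0.956],1],
  ],
)

```text
time_s: 8.78
position: [0.4424, -0.0505, 0.1419]
eef_rot: [-2.726, -1.56, 0.001]
wrist_force: [-0.2, 0.2, 0.5]
grip_width: 0.0917
grasp_force: 0.0
```

```bash
python3 - <<'E'
from h import *
snap('wrist','w6.png')
plan((.442,-.051,.010,59.7))
E
```

```text
t 8.82 p [ 0.4425 -0.0505  0.142 ] yaw 59.6 q [-0.25  0.35  1.86  0.    0.94  0.28] F [0.  0.  0.7] w 0.0916 0.0
shift cm [-0.07, -0.01, 13.2] turn [-0.001, 0.0, -0.002] rows>= 2.1 turnrows 0.0
```

View pics/w6.png

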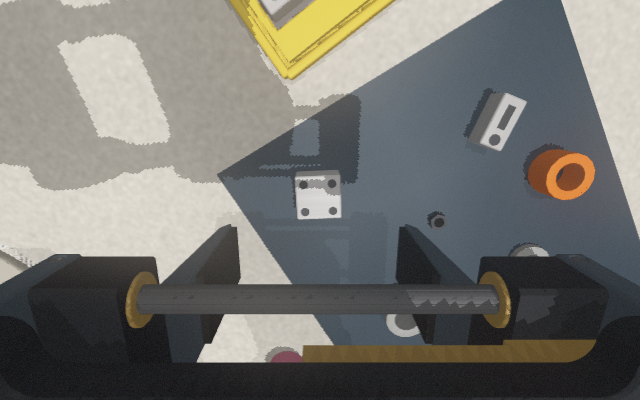

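The block is under the tool at about (318,195), with four screw holes at (303,184), (332,183), (306,212) and (333,211).

```bash
python3 - <<'E'
from h import *
f='w6.png'
for uv in ([(303,184),(332,183),(333,211),(306,212)],[(294,171.5),(339,170.5),(341,218),(297,219)]):
    t=px2w(f,uv,.026);print(t.mean(0).round(4),[round(np.degrees(np.arctan2(*(t[i]-t[j])[1::-1])),1) for i,j in((0,3),(1,2),(0,1),(3,2))])
    s=ctrl.read_state();print(R(s['eef_rot']).T@(t.mean(0)-s['position'])*100)
E
```

```text
[ 0.4425 -0.0502  0.026 ] [np.float64(64.8), np.float64(62.2), np.float64(151.6), np.float64(151.8)]
[ 2.49850628e-02 -5.27288255e-03  1.16001517e+01]
[ 0.4431 -0.0479  0.026 ] [np.float64(61.9), np.float64(63.0), np.float64(150.8), np.float64(150.9)]
[ 0.25566589 -0.0733489  11.6001529 ]
```

Emit:
play_rows(
  rows=[
    [[0.1,0,5],[0,0,-0.03],1],
    [[0.1,0,10],[0,0,-0.03],0.9],
    [[0.1,0,12],[0,0,-0.03],0.8],
    [[0.1,0,13.1],[0,0,-0.03],0.7],
    [[0.1,0,13.1],[0,0,-0.03],0.5],
    [[0.1,0,13.1],[0,0,-0.03],0.2],
    [[0.1,0,13.1],[0,0,-0.03],0.2],
    [[0.1,0,13.1],[0,0,-0.03],0.2],
    [[0.1,0,13.1],[0,0,-0.03],0.2],
  ],
)

```text
time_s: 9.95
position: [0.4437, -0.0501, 0.0122]
eef_rot: [2.7, 1.603, 0.002]
wrist_force: [-0.6, 2.2, 9.1]
grip_width: 0.0416
grasp_force: 30.0
```

```bash
python3 - <<'E'
from h import *
plan((.443,-.05,.13,61.5),(.6165,.205,.13,94.9))
E
```

```text
t 9.95 p [ 0.4437 -0.0501  0.0122] yaw 61.4 q [-0.25  0.59  1.98  0.    0.57  0.25] F [-0.6  2.2  9.1] w 0.0416 30.0
shift cm [-0.02, -0.04, -11.78] turn [0.002, -0.0, -0.002] rows>= 1.9 turnrows 0.0
shift cm [30.68, 2.98, -11.76] turn [0.002, 0.0, -0.585] rows>= 4.9 turnrows 3.1
```

Emit:
play_rows(
  rows=[
    [[0,0,-5],[0,0,0],0.2],
    [[1,0.1,-11],[0,0,-0.02],0.2],
    [[6,0.6,-11.9],[0,0,-0.12],0.2],
    [[12,1.2,-11.9],[0,0,-0.24],0.2],
    [[18,1.8,-11.9],[0,0,-0.36],0.2],
    [[24,2.4,-11.9],[0,0,-0.48],0.2],
    [[28.5,2.8,-11.9],[0,0,-0.585],0.2],
    [[30.7,3.0,-10],[0,0,-0.585],0.2],
    [[30.7,3.0,-7],[0,0,-0.585],0.2],
    [[30.7,3.0,-5],[0,0,-0.585],0.2],
  ],
)

```text
time_s: 11.2
position: [0.6158, 0.2054, 0.0605]
eef_rot: [-2.123, -2.315, 0.001]
wrist_force: [-0.5, 0.1, -0.5]
grip_width: 0.0416
grasp_force: 30.0
```

Emit:
play_rows(
  rows=[
    [[0,0,0],[0,0,0],0.2],
    [[0,0,0],[0,0,0],0.2],
    [[0,0,0],[0,0,0],0.2],
  ],
)

```text
time_s: 11.58
position: [0.617, 0.2053, 0.0626]
eef_rot: [2.123, 2.314, 0.002]
wrist_force: [0.3, 0.8, -0.3]
grip_width: 0.0417
grasp_force: 30.0
```

```bash
python3 - <<'E'
from h import *
snap('wrist','w7.png')
plan((.6165,.205,.0235,94.9))
E
```

```text
t 11.62 p [0.6169 0.2053 0.0625] yaw 94.9 q [ 0.23  0.69  1.43 -0.    1.02  0.14] F [-0.4 -0.6 -1.3] w 0.0417 30.0
shift cm [-0.02, -0.05, 3.9] turn [0.002, -0.0, 0.0] rows>= 0.6 turnrows 0.0
```

View pics/w7.png

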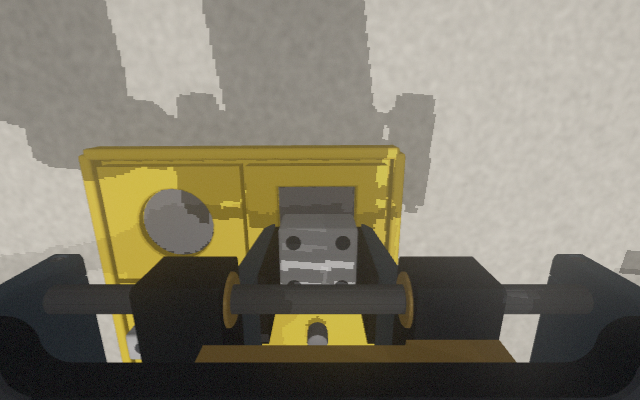

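The block is held square over its recess. Recess far edge is at (277–355,187), block top far edge at (281–356,214).

```bash
python3 - <<'E'
from h import *
f='w7.png'
a=px2w(f,[(277,187),(355,187)],.018);b=px2w(f,[(281,214),(356,214)],.0763)
print(a.round(4),a.mean(0),b.round(4),b.mean(0), a.mean(0)-b.mean(0))
print(px2w(f,[(178,221)],.014))
E
```

```text
[[0.5864 0.2311 0.018 ]
 [0.6397 0.2356 0.018 ]] [0.61303815 0.23334177 0.018     ] [[0.5954 0.2319 0.0763]
 [0.6338 0.2352 0.0763]] [0.6145758  0.23351401 0.0763    ] [-0.00153764 -0.00017224 -0.0583    ]
[[0.51606923 0.19876684 0.014     ]]
```

Emit:
play_rows(
  rows=[
    [[-0.2,-0.1,1.0],[0,0,0],0.2],
    [[-0.2,-0.1,2.0],[0,0,0],0.2],
    [[-0.2,-0.1,3.0],[0,0,0],0.2],
    [[-0.2,-0.1,3.6],[0,0,0],0.2],
    [[-0.2,-0.1,3.85],[0,0,0],0.2],
    [[-0.2,-0.1,3.85],[0,0,0],0.2],
  ],
)

```text
time_s: 12.38
position: [0.6154, 0.2031, 0.0232]
eef_rot: [-2.124, -2.315, 0.0]
wrist_force: [-2.8, -1.1, 5.1]
grip_width: 0.0419
grasp_force: 30.0
```

Emit:
play_rows(
  rows=[
    [[0,0,0],[0,0,0],0.65],
    [[0,0,0],[0,0,0],0.65],
    [[0,0,0],[0,0,0],0.65],
    [[0,0,-2],[0,0,0],0.7],
    [[0,0,-6],[0,0,0],0.8],
    [[0,0,-12],[0,0,0],0.8],
    [[0,0,-12],[0,0,0],0.8],
    [[0,0,-12],[0,0,0],0.8],
  ],
)

```text
time_s: 13.38
position: [0.6154, 0.2031, 0.1429]
eef_rot: [2.124, 2.315, 0.0]
wrist_force: [-0.0, -1.1, -0.0]
grip_width: 0.073
grasp_force: 0.0
```

```bash
python3 - <<'E'
from h import *
snap('wrist','w8.png')
plan((.595,-.23,.16,90))
E
```

```text
t 13.43 p [0.6149 0.203  0.1421] yaw 94.9 q [ 0.23  0.6   1.37 -0.    1.18  0.14] F [-0.1 -0.1 -0.2] w 0.073 0.0
shift cm [-42.97, -5.71, -1.77] turn [-0.001, 0.0, 0.086] rows>= 6.9 turnrows 0.5
```

View pics/w8.png

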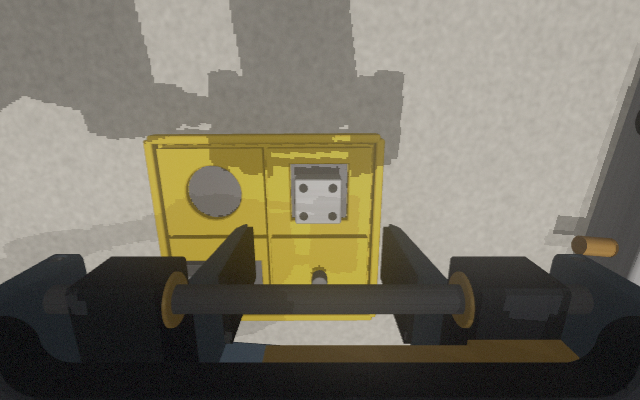

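The block is seated in its recess, with its holes at (303,189), (332,188), (304,216) and (332,216). Next is the pin.

```bash
python3 - <<'E'
from h import *
f='w8.png'
print(px2w(f,[(303,189),(332,188),(332,216),(304,216)],.037).mean(0),px2w(f,[(215,192)],.014), px2w(f,[(320,272)],.034))
q=px2w(f,[(290,164),(348,164),(348,221),(292,222)],.018);print(q.round(4),q.mean(0))
E
```

```text
[0.61500497 0.20211199 0.037     ] [[0.51649991 0.19725041 0.014     ]] [[0.62322853 0.13163685 0.034     ]]
[[0.5868 0.2311 0.018 ]
 [0.6401 0.2357 0.018 ]
 [0.6464 0.1803 0.018 ]
 [0.5922 0.1746 0.018 ]] [0.61637109 0.20541821 0.018     ]
```

Emit:
play_rows(
  rows=[
    [[-5.5,-0.8,-1.5],[0,0,0.02],0.8],
    [[-11,-1.5,-1.8],[0,0,0.04],0.8],
    [[-16.5,-2.2,-1.8],[0,0,0.06],0.8],
    [[-22,-3,-1.8],[0,0,0.08],0.8],
    [[-27.5,-3.7,-1.8],[0,0,0.086],0.8],
    [[-33,-4.4,-1.8],[0,0,0.086],0.8],
    [[-38.5,-5.1,-1.8],[0,0,0.086],0.8],
    [[-43,-5.7,-1.8],[0,0,0.086],0.8],
    [[-43,-5.7,-1.8],[0,0,0.086],0.6],
    [[-43,-5.7,-1.8],[0,0,0.086],0.6],
  ],
)

```text
time_s: 14.68
position: [0.595, -0.2296, 0.1598]
eef_rot: [-2.22, -2.219, 0.001]
wrist_force: [-0.4, 1.5, 0.1]
grip_width: 0.0563
grasp_force: 0.0
```

```bash
python3 - <<'E'
from h import *
snap('wrist','w9.png')
print(w2px('w9.png',[(.595,-.23,.045),(.595,-.23,.008)]))
plan((.595,-.23,.022,90))
E
```

```text
[[318.48077074 199.21872546]
 [318.50841514 189.37687778]]
t 14.72 p [ 0.5953 -0.2292  0.16  ] yaw 90.0 q [-0.46  0.56  1.37  0.    1.21 -0.46] F [ 0.3  0.5 -0.6] w 0.0553 0.0
shift cm [-0.1, -0.01, 13.8] turn [-0.001, -0.001, 0.0] rows>= 2.2 turnrows 0.0
```

View pics/w9.png

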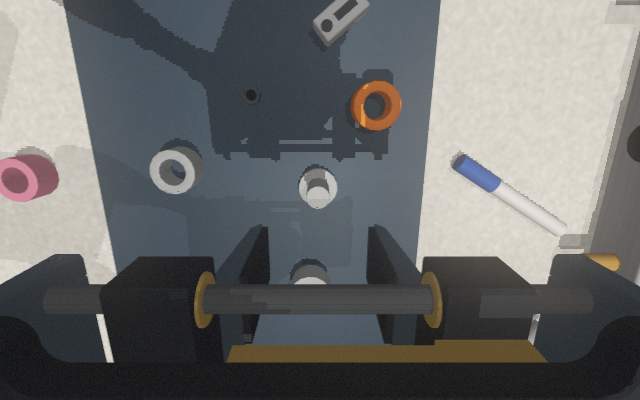

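The pin is under the tool, stem top at about (318,195) and flange at (318,187), matching the prediction. The bushing is at (174,171) and the blank, at (310,275), is clear of the fingers.

```bash
python3 - <<'E'
from h import *
print(px2w('w9.png',[(318,196)],.045),px2w('w9.png',[(318,187)],.006),px2w('w9.png',[(174,171.5)],.028))
E
```

```text
[[ 0.59455974 -0.22693191  0.045     ]] [[ 0.59447349 -0.22797284  0.006     ]] [[ 0.45749317 -0.20741594  0.028     ]]
```

Emit:
play_rows(
  rows=[
    [[0,0,5],[0,0,0],0.5],
    [[0,0,10],[0,0,0],0.5],
    [[0,0,12.5],[0,0,0],0.5],
    [[0,0,13.8],[0,0,0],0.5],
    [[0,0,13.8],[0,0,0],0.3],
    [[0,0,13.8],[0,0,0],0],
    [[0,0,13.8],[0,0,0],0],
    [[0,0,13.8],[0,0,0],0],
    [[0,0,13.8],[0,0,0],0.45],
    [[0,0,13.8],[0,0,0],0.45],
  ],
)

```text
time_s: 15.98
position: [0.5957, -0.2303, 0.0232]
eef_rot: [2.221, 2.221, 0.0]
wrist_force: [0.3, -0.9, 0.3]
grip_width: 0.0377
grasp_force: 0.0
```

Emit:
play_rows(
  rows=[
    [[0,0,0],[0,0,0.18],0.45],
    [[0,0,0],[0,0,0.36],0.45],
    [[0,0,0],[0,0,0.54],0.45],
    [[0,0,0],[0,0,0.72],0.45],
    [[0,0,0],[0,0,0.9],0.45],
    [[0,0,0],[0,0,1.08],0.45],
    [[0,0,0],[0,0,1.26],0.45],
    [[0,0,0],[0,0,1.42],0.45],
    [[0,0,0],[0,0,1.5],0.45],
    [[0,0,0],[0,0,1.5],0.4],
  ],
)

```text
time_s: 17.23
position: [0.5956, -0.2302, 0.0229]
eef_rot: [-3.14, -0.112, 0.0]
wrist_force: [-0.1, 0.0, 0.2]
grip_width: 0.0372
grasp_force: 0.0
```

Emit:
play_rows(
  rows=[
    [[0,0,0],[0,0,0],0.2],
    [[0,0,0],[0,0,0],0],
    [[0,0,0],[0,0,0],0],
    [[0,0,0],[0,0,0],0],
    [[0,0,0],[0,0,0],0],
  ],
)

```text
time_s: 17.85
position: [0.5957, -0.2302, 0.0229]
eef_rot: [-3.14, -0.111, 0.0]
wrist_force: [-1.2, 1.1, 0.5]
grip_width: 0.0207
grasp_force: 30.0
```

```bash
python3 - <<'E'
from h import *
plan((.5955,-.23,.14,4.9),(.517,.197,.14,4.9),(.517,.197,.034,4.9))
E
```

```text
t 17.85 p [ 0.5957 -0.2302  0.0229] yaw 4.1 q [-0.46  0.73  1.48  0.    0.93  1.04] F [-1.2  1.1  0.5] w 0.0207 30.0
shift cm [-0.01, -0.02, -11.71] turn [-0.0, 0.0, -0.015] rows>= 1.9 turnrows 0.1
shift cm [-4.82, -43.17, -11.71] turn [-0.0, 0.0, -0.015] rows>= 6.9 turnrows 0.1
shift cm [-4.82, -43.17, -1.11] turn [-0.0, 0.0, -0.015] rows>= 1.7 turnrows 0.1
```

Emit:
play_rows(
  rows=[
    [[0,0,-5],[0,0,0],0],
    [[-0.1,-1,-11],[0,0,0],0],
    [[-0.7,-6,-11.7],[0,0,0],0],
    [[-1.3,-12,-11.7],[0,0,0],0],
    [[-2,-18,-11.7],[0,0,0],0],
    [[-2.7,-24,-11.7],[0,0,0],0],
    [[-3.4,-30,-11.7],[0,0,0],0],
    [[-4,-36,-11.7],[0,0,0],0],
    [[-4.6,-41,-11],[0,0,0],0],
    [[-4.8,-43.2,-9],[0,0,0],0],
  ],
)

```text
time_s: 19.1
position: [0.5171, 0.2, 0.1134]
eef_rot: [-3.139, -0.115, -0.003]
wrist_force: [0.8, -1.4, -2.0]
grip_width: 0.0208
grasp_force: 30.0
```

Emit:
play_rows(
  rows=[
    [[0,0,2],[0,0,0],0],
    [[0,0,4],[0,0,0],0],
    [[0,0,5],[0,0,0],0],
    [[0,0,5],[0,0,0],0],
    [[0,0,5],[0,0,0],0],
  ],
)

```text
time_s: 19.73
position: [0.5176, 0.1973, 0.0635]
eef_rot: [-3.139, -0.111, -0.001]
wrist_force: [0.7, 0.4, -1.7]
grip_width: 0.0207
grasp_force: 30.0
```

```bash
python3 - <<'E'
from h import *
plan((.517,.197,.0345,4.9))
E
```

```text
t 19.73 p [0.5176 0.1973 0.0635] yaw 4.0 q [ 0.26  0.59  1.68 -0.    0.87  1.76] F [ 0.7  0.4 -1.7] w 0.0207 30.0
shift cm [-0.07, 0.03, 2.9] turn [-0.0, -0.001, -0.015] rows>= 0.5 turnrows 0.1
```

Emit:
play_rows(
  rows=[
    [[0,0,1],[0,0,0],0],
    [[0,0,2],[0,0,0],0],
    [[0,0,2.6],[0,0,0],0],
    [[0,0,2.9],[0,0,0],0],
    [[0,0,2.9],[0,0,0],0],
    [[0,0,2.9],[0,0,0],0],
  ],
)

```text
time_s: 20.48
position: [0.5173, 0.1973, 0.0339]
eef_rot: [-3.14, -0.111, -0.0]
wrist_force: [0.7, 0.1, -1.2]
grip_width: 0.0205
grasp_force: 30.0
```

Near the seat with no contact force yet; release and rise.

Emit:
play_rows(
  rows=[
    [[0,0,0.1],[0,0,0],0],
    [[0,0,0.1],[0,0,0],0.45],
    [[0,0,0.1],[0,0,0],0.45],
    [[0,0,0.1],[0,0,0],0.45],
    [[0,0,-3],[0,0,0],0.5],
    [[0,0,-8],[0,0,0],0.7],
    [[0,0,-12],[0,0,0],0.8],
    [[0,0,-12],[0,0,0],0.8],
    [[0,0,-12],[0,0,0],0.8],
  ],
)

```text
time_s: 21.6
position: [0.5169, 0.1972, 0.1534]
eef_rot: [3.139, 0.111, -0.001]
wrist_force: [0.7, 0.1, -0.3]
grip_width: 0.0724
grasp_force: 0.0
```

```bash
python3 - <<'E'
from h import *
snap('wrist','w10.png')
im=cv2.imread('pics/w10.png')
print(w2px('w10.png',[(.5173,.1973,.056),(.5173,.1973,.019)]))
g=cv2.cvtColor(im,cv2.COLOR_BGR2GRAY)
h=cv2.cvtColor(im,cv2.COLOR_BGR2HSV);m=((h[...,0]>20)&(h[...,0]<35)&(h[...,1]>120)).astype(np.uint8)
cs,hi=cv2.findContours(m,cv2.RETR_CCOMP,cv2.CHAIN_APPROX_NONE)
for c,k in zip(cs,hi[0]):
    if cv2.contourArea(c)>300: print(k[3],cv2.boundingRect(c),cv2.contourArea(c),np.round(cv2.minEnclosingCircle(c)[0]))
plan((.4565,-.208,.15,90))
E
```

```text
[[318.21802045 202.66414659]
 [318.14458766 191.8100855 ]]
-1 (252, 6, 230, 244) 46120.0 [370. 123.]
311 (291, 166, 55, 51) 2093.5 [318. 191.]
311 (407, 71, 23, 22) 362.0 [418.  81.]
311 (284, 51, 64, 67) 3908.0 [316.  84.]
t 21.65 p [0.5166 0.1971 0.1529] yaw 4.1 q [ 0.26  0.46  1.6  -0.    1.08  1.76] F [-1.2 -0.2 -1.4] w 0.073 0.0
shift cm [-8.86, 39.99, 0.32] turn [-0.001, 0.002, -1.5] rows>= 6.6 turnrows 8.0
```

The recess centre (318,191) and the pin flange projection (318,192) agree. On to the bushing: grasp, open, turn 90°, regrasp to centre it.

Emit:
play_rows(
  rows=[
    [[-1,5,0],[0,0,0],0.8],
    [[-2.2,10,0],[0,0,0],0.8],
    [[-3.3,15,0],[0,0,0],0.8],
    [[-4.4,20,0],[0,0,0],0.8],
    [[-5.5,25,0],[0,0,0],0.8],
    [[-6.6,30,0],[0,0,0],0.8],
    [[-7.7,35,0],[0,0,0],0.8],
    [[-8.9,40,0.3],[0,0,0],0.8],
    [[-8.9,40,0.3],[0,0,0],0.8],
    [[-8.9,40,0.3],[0,0,0],0.8],
  ],
)

```text
time_s: 22.9
position: [0.4561, -0.2075, 0.1499]
eef_rot: [-3.138, -0.11, 0.003]
wrist_force: [-0.2, -0.0, -0.0]
grip_width: 0.0732
grasp_force: 0.0
```

```bash
python3 - <<'E'
from h import *
c=snap('wrist','w11.png');g=cv2.medianBlur(cv2.cvtColor(c['img'],cv2.COLOR_BGR2GRAY),5)
h=cv2.HoughCircles(g,cv2.HOUGH_GRADIENT,1,30,param1=80,param2=18,minRadius=10,maxRadius=40)
pr=w2px('w11.png',[(.4565,-.208,.028)])[0];print(pr)
for q in (h[0] if h is not None else []):
    if abs(q[:2]-pr).max()<50: print(q,px2w('w11.png',[q[:2]],.028)[0])
plan((.4565,-.208,.011,4))
E
```

```text
[318.93413841 195.11010725]
[320.5 193.5  24.6] [ 0.45816422 -0.20935452  0.028     ]
t 22.95 p [ 0.4564 -0.2071  0.1502] yaw 4.1 q [-0.55  0.4   1.72  0.    1.02  0.95] F [0.4 0.1 0.3] w 0.073 0.0
shift cm [0.03, 0.11, 13.92] turn [-0.001, 0.001, 0.001] rows>= 2.2 turnrows 0.0
```

Emit:
play_rows(
  rows=[
    [[0.1,0.15,5],[0,0,0],0.8],
    [[0.1,0.15,10],[0,0,0],0.8],
    [[0.1,0.15,12.5],[0,0,0],0.8],
    [[0.1,0.15,13.9],[0,0,0],0.7],
    [[0.1,0.15,13.9],[0,0,0],0.4],
    [[0.1,0.15,13.9],[0,0,0],0.2],
    [[0.1,0.15,13.9],[0,0,0],0.2],
    [[0.1,0.15,13.9],[0,0,0],0.2],
    [[0.1,0.15,13.9],[0,0,0],0.75],
    [[0.1,0.15,13.9],[0,0,0],0.75],
  ],
)

```text
time_s: 24.2
position: [0.458, -0.2095, 0.0122]
eef_rot: [3.139, 0.111, 0.001]
wrist_force: [0.2, -0.2, 0.2]
grip_width: 0.0603
grasp_force: 0.0
```

Emit:
play_rows(
  rows=[
    [[0,0,0],[0,0,0],0.75],
    [[0,0,0],[0,0,-0.18],0.75],
    [[0,0,0],[0,0,-0.36],0.75],
    [[0,0,0],[0,0,-0.54],0.75],
    [[0,0,0],[0,0,-0.72],0.75],
    [[0,0,0],[0,0,-0.9],0.75],
    [[0,0,0],[0,0,-1.08],0.75],
    [[0,0,0],[0,0,-1.26],0.75],
    [[0,0,0],[0,0,-1.42],0.75],
    [[0,0,0],[0,0,-1.57],0.75],
  ],
)

```text
time_s: 25.45
position: [0.4578, -0.2094, 0.0119]
eef_rot: [-2.136, -2.303, 0.0]
wrist_force: [0.7, -0.1, 0.0]
grip_width: 0.0684
grasp_force: 0.0
```

Emit:
play_rows(
  rows=[
    [[0,0,0],[0,0,0],0.5],
    [[0,0,0],[0,0,0],0.2],
    [[0,0,0],[0,0,0],0.2],
    [[0,0,0],[0,0,0],0.2],
    [[0,0,0],[0,0,0],0.2],
    [[0,0,0],[0,0,0],0.2],
  ],
)

```text
time_s: 26.2
position: [0.4578, -0.2093, 0.0119]
eef_rot: [-2.143, -2.297, 0.0]
wrist_force: [-0.3, 0.5, -0.2]
grip_width: 0.0425
grasp_force: 30.0
```

```bash
python3 - <<'E'
from h import *
plan((.457,-.209,.14,94.9),(.624,.118,.14,94.9),(.624,.118,.0295,94.9))
E
```

```text
t 26.2 p [ 0.4578 -0.2093  0.0119] yaw 94.0 q [-0.55  0.63  1.84 -0.    0.67 -0.62] F [-0.3  0.5 -0.2] w 0.0425 30.0
shift cm [0.04, -0.08, -12.81] turn [-0.0, -0.0, -0.016] rows>= 2.0 turnrows 0.1
shift cm [31.5, 18.86, -12.81] turn [-0.0, -0.0, -0.016] rows>= 5.9 turnrows 0.1
shift cm [31.5, 18.86, -1.76] turn [-0.0, -0.0, -0.016] rows>= 1.8 turnrows 0.1
```

Emit:
play_rows(
  rows=[
    [[0,0,-5],[0,0,0],0.2],
    [[0.5,0.3,-11],[0,0,0],0.2],
    [[5,3.6,-12.5],[0,0,0],0.2],
    [[9.5,7,-12.5],[0,0,0],0.2],
    [[14,10.4,-12.5],[0,0,0],0.2],
    [[18.5,14,-12.5],[0,0,0],0.2],
    [[23,17.3,-12.5],[0,0,0],0.2],
    [[25.5,18.9,-11.5],[0,0,0],0.2],
    [[25.5,18.9,-10],[0,0,0],0.2],
    [[25.5,18.9,-10],[0,0,0],0.2],
  ],
)

```text
time_s: 27.45
position: [0.6272, 0.0578, 0.1105]
eef_rot: [-2.141, -2.296, 0.003]
wrist_force: [-1.2, -0.3, -1.5]
grip_width: 0.0428
grasp_force: 30.0
```

Emit:
play_rows(
  rows=[
    [[0,0,0],[0,0,-0.016],0.2],
    [[0,0,0],[0,0,-0.016],0.2],
    [[0,0,0],[0,0,-0.016],0.2],
  ],
)

```text
time_s: 27.82
position: [0.6287, 0.0578, 0.1124]
eef_rot: [2.124, 2.314, 0.001]
wrist_force: [-0.4, 0.3, -2.5]
grip_width: 0.0431
grasp_force: 30.0
```

```bash
python3 - <<'E'
from h import *
snap('wrist','w12.png')
im=cv2.imread('pics/w12.png');print(w2px('w12.png',[(.624,.118,.034),(.624,.118,.018),(.458,0,0)]))
p=w2px('w12.png',[(.624,.118,.03)])[0].astype(int)
x0,y0=p[0]-65,p[1]-50
cv2.imwrite('pics/c12.png',cv2.resize(im[y0:y0+100,x0:x0+130],None,fx=6,fy=6,interpolation=cv2.INTER_CUBIC));print(x0,y0)
plan((.624,.118,.12,94.9),(.624,.118,.0295,94.9))
E
```

```text
[[318.81021295 135.17233686]
 [318.75525    133.48594011]
 [134.09567527 242.97994693]]
253 84
t 27.88 p [0.6287 0.0579 0.1123] yaw 94.9 q [-0.    0.61  1.44 -0.    1.09 -0.09] F [-0.  -0.8 -0.9] w 0.0427 30.0
shift cm [6.03, 0.05, -0.77] turn [0.001, 0.0, -0.0] rows>= 1.0 turnrows 0.0
shift cm [6.03, 0.04, 8.28] turn [0.001, 0.0, -0.0] rows>= 1.4 turnrows 0.0
```

View pics/c12.png

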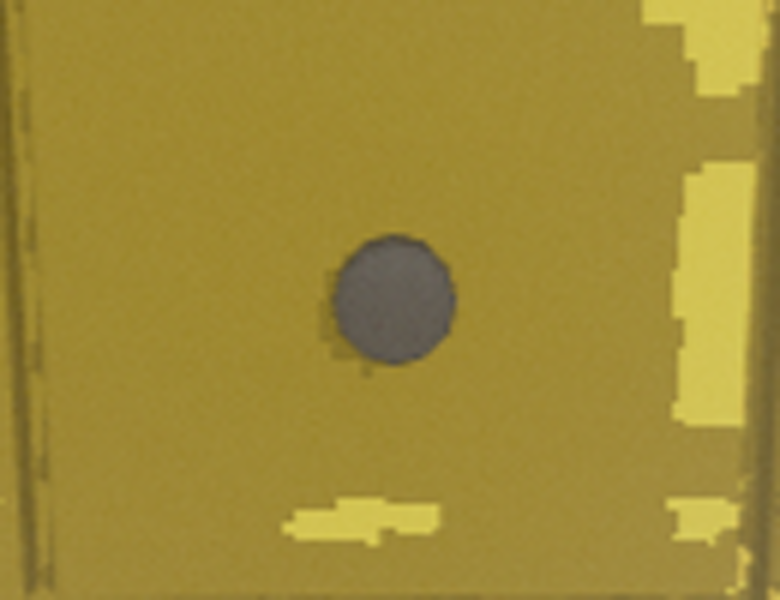

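The post tip is seen nearly end-on at crop (395,299), which is pixel (318.4,133.4). That is within about 1.3 mm of the prediction, so I'll shift 6.1 cm along tool x.

Emit:
play_rows(
  rows=[
    [[2,0,0],[0,0,0],0.2],
    [[4.5,0,0],[0,0,0],0.2],
    [[6.1,0,1],[0,0,0],0.2],
    [[6.1,0,3],[0,0,0],0.2],
    [[6.1,0,5],[0,0,0],0.2],
    [[6.1,0,5.8],[0,0,0],0.2],
    [[6.1,0,5.8],[0,0,0],0.2],
    [[6.1,0,5.8],[0,0,0],0.2],
  ],
)

```text
time_s: 28.88
position: [0.6237, 0.1191, 0.0545]
eef_rot: [2.124, 2.314, 0.001]
wrist_force: [0.6, -0.6, -1.6]
grip_width: 0.0426
grasp_force: 30.0
```

```bash
python3 - <<'E'
from h import *
print(px2w('w12.png',[(318.4,133.4)],.034))
plan((.6245,.119,.031,94.9))
E
```

```text
[[0.62357765 0.11928675 0.034     ]]
t 28.88 p [0.6237 0.1191 0.0545] yaw 94.9 q [ 0.09  0.69  1.47 -0.    0.98  0.01] F [ 0.6 -0.6 -1.6] w 0.0426 30.0
shift cm [-0.01, 0.07, 2.35] turn [0.001, -0.0, 0.0] rows>= 0.4 turnrows 0.0
```

Emit:
play_rows(
  rows=[
    [[0,0,0.6],[0,0,0],0.2],
    [[0,0,1.2],[0,0,0],0.2],
    [[0,0,1.8],[0,0,0],0.2],
    [[0,0,2.3],[0,0,0],0.2],
    [[0,0,2.3],[0,0,0],0.2],
    [[0,0,2.3],[0,0,0],0.2],
  ],
)

```text
time_s: 29.62
position: [0.6233, 0.119, 0.031]
eef_rot: [2.124, 2.315, 0.0]
wrist_force: [0.2, -0.4, -2.1]
grip_width: 0.0427
grasp_force: 30.0
```

Emit:
play_rows(
  rows=[
    [[0,0,0.1],[0,0,0],0.2],
    [[0,0,0.1],[0,0,0],0.65],
    [[0,0,0.1],[0,0,0],0.65],
    [[0,0,0.1],[0,0,0],0.65],
    [[0,0,-2],[0,0,0],0.65],
    [[0,0,-7],[0,0,0],0.7],
    [[0,0,-13],[0,0,0],0.8],
    [[-4,-3,-18],[0,0,0],0.8],
    [[-8,-3,-20],[0,0,0],0.8],
    [[-8,-3,-20],[0,0,0],0.8],
  ],
)

```text
time_s: 30.88
position: [0.6013, 0.0342, 0.2334]
eef_rot: [2.124, 2.309, 0.004]
wrist_force: [0.5, 0.6, -1.0]
grip_width: 0.0728
grasp_force: 0.0
```

```bash
python3 - <<'E'
from h import *
snap('wrist','w13.png');c=snap('top','top1.png');im=c['img']
plan()
# fit check: expected outlines vs. measured circles / holes
f='w13.png';g=cv2.medianBlur(cv2.cvtColor(cv2.imread('pics/'+f),cv2.COLOR_BGR2GRAY),3)
P=dict(bush=(.6235,.119,.046),pin=(.5173,.1973,.056),flange=(.5173,.1973,.019),block=(.615,.202,.037),arm=(.5205,.1086,.037),blank=(.585,-.341,.028),short=(.6135,-.074,.026))
print({k:w2px(f,[v])[0].round(1).tolist() for k,v in P.items()});print({k:w2px('top1.png',[v])[0].round(1).tolist() for k,v in P.items()})
h=cv2.HoughCircles(g,cv2.HOUGH_GRADIENT,1,8,param1=80,param2=16,minRadius=6,maxRadius=40)
for q in (h[0] if h is not None else [])[:14]: print(q.round(1), px2w(f,[q[:2]],.046)[0][:2].round(4))
d=cv2.absdiff(cv2.GaussianBlur(cv2.imread('pics/top0.png'),(3,3),0),cv2.GaussianBlur(im,(3,3),0)).max(2)
for k in('blank','short'):
    u,v=w2px('top1.png',[P[k]])[0].astype(int);print(k,d[v-10:v+11,u-10:u+11].mean(),d[v-10:v+11,u-10:u+11].max())
E
```

```text
t 30.98 p [0.6002 0.0366 0.2309] yaw 94.9 q [-0.04  0.44  1.38  0.    1.31 -0.12] F [ 0.1  0.7 -1. ] w 0.073 0.0
{'bush': [345.0, 104.9], 'pin': [244.0, 9.9], 'flange': [251.5, 19.8], 'block': [344.6, 19.1], 'arm': [249.2, 106.7], 'blank': [286.4, 418.4], 'short': [320.0, 260.0]}
{'bush': [270.0, 135.8], 'pin': [235.4, 172.2], 'flange': [238.7, 176.0], 'block': [239.3, 138.7], 'arm': [271.1, 174.6], 'blank': [442.8, 160.2], 'short': [342.8, 145.3]}
[251.5  22.5  24.3] [0.5227 0.1892]
[355.5 116.5  25.8] [0.636  0.1081]
[229.5  29.5  34.9] [0.501  0.1811]
[244.5 120.5  33.8] [0.5176 0.0941]
[236.5  89.5  32.6] [0.5086 0.125 ]
[366.5  80.5  23.8] [0.6432 0.1451]
[251.5 128.5  25.8] [0.5253 0.0863]
[364.5 124.5  29.3] [0.6467 0.1006]
[324.5  92.5  32.7] [0.6007 0.1296]
[331.5  34.5  31.5] [0.6028 0.1851]
[359.5  74.5  26.8] [0.6353 0.1502]
[570.5 178.5  16.5] [0.8873 0.0607]
[288.5  25.5  36.1] [0.5594 0.1896]
[353.5  86.5  29.3] [0.6304 0.1381]
blank 9.020408163265307 14
short 6.90249433106576 14
```

No views are left in the picture budget, so I'll verify numerically with colour masks: the non-yellow blob on each insert against its predicted outline when seated.

Emit:
play_rows(
  rows=[
    [[0,0,0],[0,0,0],0.8],
    [[0,0,0],[0,0,0],0.8],
    [[0,0,0],[0,0,0],0.8],
  ],
)

```text
time_s: 31.35
position: [0.6002, 0.0372, 0.2305]
eef_rot: [-2.123, -2.315, 0.001]
wrist_force: [0.1, -0.3, -0.1]
grip_width: 0.0728
grasp_force: 0.0
```

```bash
python3 - <<'E'
from h import *
f='w14.png';im=snap('wrist',f)['img'];plan()
h=cv2.cvtColor(im,cv2.COLOR_BGR2HSV);y=((h[...,0]>18)&(h[...,0]<36)&(h[...,1]>110)).astype(np.uint8)
cs,hi=cv2.findContours(y,cv2.RETR_CCOMP,cv2.CHAIN_APPROX_NONE)
for c,k in zip(cs,hi[0]):
    if cv2.contourArea(c)>200: print(k[3],cv2.boundingRect(c),cv2.contourArea(c))
a=np.linspace(0,2*np.pi,60)
def box(P):q=w2px(f,P);return np.r_[q.min(0),q.max(0)-q.min(0)].round(1)
cyl=lambda x,y_,r,z0,z1:np.concatenate([np.c_[x+r*np.cos(a),y_+r*np.sin(a),0*a+z] for z in(z0,z1)])
print('bush seated',box(cyl(.6235,.119,.022,.018,.046)),'6mm high',box(cyl(.6235,.119,.022,.024,.052)))
print('bush top',box(cyl(.6235,.119,.022,.046,.046)),'bore',box(cyl(.6235,.119,.0125,.046,.046)),'post tip',box(cyl(.6235,.119,.008,.034,.034)))
g=cv2.cvtColor(im,cv2.COLOR_BGR2GRAY)
u,v=w2px(f,[(.6235,.119,.046)])[0].round().astype(int);print(u,v)
print(g[v-30:v+36:3,u-33:u+36:3])
E
```

```text
t 31.4 p [0.6002 0.0371 0.2306] yaw 95.0 q [-0.04  0.45  1.38 -0.    1.31 -0.12] F [ 0.3 -0.7 -0.1] w 0.0727 0.0
-1 (263, 340, 316, 23) 5136.0
-1 (452, 285, 23, 43) 352.5
-1 (161, 272, 26, 56) 618.5
-1 (335, 97, 21, 23) 344.0
-1 (195, 0, 209, 156) 25647.5
609 (217, 93, 78, 33) 2350.5
609 (325, 86, 43, 45) 1434.5
bush seated [325.7  86.2  42.3  43.4] 6mm high [325.8  85.8  43.   44.1]
bush top [326.2  86.2  41.7  43.4] bore [335.2  95.8  23.7  24.6] post tip [338.8 100.5  14.7  15.3]
347 108
[[139 136 136 139 136 139 137 135 140 139 140 139 140 139 137 140 141 139
  142 140 140 142 141]
 [137 136 139 138 138 136 137 138 139 139 139 139 138 139 140 138 139 141
  141 140 141 141 142]
 [137 137 138 139 140 137 138 138 140 138 136 139 138 138 138 138 139 140
  139 141 139 142 142]
 [139 139 138 137 137 138 140 137 138 135 121 115 116 140 139 140 141 141
  141 142 141 140 143]
 [138 139 137 137 139 136 135 139 117 122 123 122 121 126 123 137 139 141
  139 142 141 142 143]
 [137 139 138 138 139 140 109 122 121 123 119 122 122 122 124 124 137 137
  140 143 142 140 141]
 [136 138 138 139 138 
[... 830 characters left out ...]
140 139 142 141 142]
 [188 187 190 188 175 176 116 121 121 123 125 123 122 123 123 119 139 140
  141 142 139 143 142]
 [139 140 139 139 125 121 122 110 118 122 120 123 121 123 126 140 140 140
  142 143 142 143 142]
 [138 139 139 138 137 126 121 122 122 121 107 116 134 140 141 140 141 141
  142 144 142 142 142]
 [190 188 188 188 154 139 190 176 178 139 140 141 142 141 141 142 182 188
  142 141 141 142 144]
 [190 190 190 190 189 188 189 189 188 142 139 141 141 142 139 142 189 191
  191 141 143 182 190]
 [190 190 190 191 191 189 191 190 190 155 139 141 187 189 141 181 190 191
  189 189 157 191 191]
 [190 190 190 191 190 190 191 189 189 191 189 190 190 190 191 189 190 190
  191 189 190 190 190]]
```

```bash
python3 -c "
from h import *
print(finish_job())"
```

```text
the job is handed in; nothing more can be done
None
```

I handed in the job at 31 s: by my measurements the long arm, block, pin and bushing are down in their nests (arm about 4 mm and block about 3.5 mm off centre, limit 10 mm) and the short arm and blank were not moved; the pin's and bushing's final seating was checked only by calculation from the images because my 14 views were used up, and `finish_job()` returned no verdict.

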